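Find the heavy side of an eccentric wheel and hold it down

ROBOT

A 7-joint arm with a two-finger parallel gripper is mounted at the origin on the work surface. World frame = base frame: x ahead of the robot, y to its left, z up, the work surface at z = 0. Lengths are in m, angles in rad, forces in N, time in s.
With the tool pointing down it reaches from about 0.4 to 0.875 m from the base axis. Payload 6.5 kg.
Tool frame: the origin (TCP) lies at the very end of the fingers, on their centre line; the grasp point (between the pads) lies 19 mm behind it; x points along the fingers, y is the direction in which the jaws open and shut, and the axes are right-handed (so a half turn about x gives the same grasp; the last joint's range is limited). The gripper opens to 88 mm and grips with 3 to 60 N. Pads are 18 mm wide; open, the fingers measure 123 mm over their backs; the gripper's body (75 mm by 187 mm) begins 45 mm behind the grasp point.
Start: joints at [-1.338, 0.536, -0.004, 1.538, 0.003, 1.067, -0.071], TCP at [0.191, 0.621, 0.239] pointing down, gripper open.
Joint ranges: [-2.7, 2.7], [-0.37, 2.16], [-1.27, 1.26], [0.24, 2.4], [-1.31, 4.45], [0.19, 1.91], [-2.76, 2.76]. Speed limits (rad/s): [2.39, 2.39, 3.14, 3.14, 3.14, 3.14, 3.14].

INTERFACE

Orientations are given as [roll, pitch, yaw] about the fixed x, y, z axes, in that order (R = Rz(yaw) Ry(pitch) Rx(roll)).
In Python, from workcell import robot gives the robot as it stands.
- The arm moves only by the tool servo_tool, never from a script. Its argument "increments" is a list that holds one entry, the list of rows, each a list of 4 numbers: the shift along the tool's x, y, z in cm, then the turn about the tool's x in degrees. A call has exactly 10 rows; each row is the pose to reach, as a shift and turn from the pose commanded when the call began, along the tool's axes at that moment; what a row does not reach only later rows make up. A row lasts 1/10 s, in which the tool goes at most 50 mm and 8.59 degrees, less where a joint would pass 70% of its speed; a pose out of reach is approached as far as the arm can. A call with a gripper value outside its range is refused whole. "hand" is the opening, from 0 (shut) to 1 (fully open), set as the call begins (left out, the last holds). The fingers move at their own pace and stop on an object; the grip force is fixed at half the most. Time passes only in rows, so rows that repeat a pose let the fingers close, or fill a call up. It gives the time, the measured TCP pose, the force and the opening at its end, in the units of the state.
- robot.get_obs(): the state, without advancing time (a new reading comes with each control period).
- robot.get_image(name): name is "scene" or "top"; returns a dict with "color" (420x560x3 uint8, red, green, blue), "K" (3x3 intrinsics, pixels), "distortion" ([k1, k2, p1, p2, k3] as OpenCV has them; the pictures are not rectified), "position" and "rotation" of the camera in the world. Camera axes: x right, y down, z forward; pixel columns grow to the right and rows downward; lengths in m; the calibration is good to about 2 mm. A picture is of the moment at which its call begins. There is no depth.
- robot.finish_job(): hands the job in, once; it reports no verdict.
Trained networks look in the newest picture that a camera, given by its name, has taken for a name from the list of things; names that differ only in an ending like _2 or _b are one class to them, and where a whole thing is asked for, a point or a joint stands for the part that bears it (a point fixed in the world has none). Each returns a list of dicts, best first, with "p" (0 to 1); they miss things now and then, are a little off and sometimes report something else, mostly with a low value. They report only what shows in the picture. A call takes as long as a camera call.
- robot.look_for(target, camera): "location" ([column, row] as shares, 0 to 1, of the picture: columns of its width, rows of its height, amid what is visible of it).
- robot.cut_out(target, camera): "region" (420x560 bool, what is visible of it) and "location" ([column, row] as shares, 0 to 1, of the picture: columns of its width, rows of its height, amid what is visible of it).
The state is a dict: "time": time; "qpos": joint angles; "qd": joint speeds; "effort": joint torques, N m; "position": TCP position; "tcp_rot": TCP orientation; "contact_force": force on the tool from outside, world axes, zero at the start; "torque": the same for the moment, N m; "grip_width": opening from 0.0 (shut) to 1.0 (fully open).
Only numpy, scipy, OpenCV 4.12 (cv2) and the standard library are available. Lean on these libraries where they do the work, as an engineer would, in place of code of your own. Each camera call takes 0.05 s, during which the arm holds its last target. There are 200 camera calls.

TASK

The dark sealed wheel in the grey bearing stand belongs to the eyelet feeder's shaker and has an off-centre weight hidden inside it. Turn the wheel by hand, feel which side of it is heavy, bring that side straight down, and finish while still holding it so: the wheel stands still, pinched firmly across its rim between the fingers and not let go, ready for its shaft to be locked. Leave the other things on the bench where they are.

Things in the scene. Friction and masses are not known exactly. Their poses are not given: they have to be found in the camera images.
- stand: Grey bearing stand, fixed to the bench: base plate 170 x 130 x 12 mm; two posts, 45 mm wide, 12 mm thick, outer faces 86 mm apart, with round heads that end 148 mm above the bench. Origin at the centre of the base's underside. z is up; its y axis is parallel to the wheel's axle: the wheel stands upright in the stand's x-z plane, midway between the posts.
- axle (a point): Centre of the wheel, on its level axle, 125 mm above the bench, straight above the stand's origin; same axes as the stand. The weight is sealed 45 mm from the axle, in any direction, unmarked, elsewhere in every run, and keeps its place in the wheel; at the start it is never within 35 degrees of straight down.
- wheel (a joint): Angle of the wheel about the axle (rad), endless both ways; 0 with the bright seam at the very top, grows as the wheel's top moves to the stand's +x. Stiff bearing: dry friction 0.45 N m both ways, just above the weight's torque (0.30 to 0.42 N m when level with the axle), so the wheel stays where left. Turning is hard while the heavy side is raised, light while it is lowered.
- hub (a point): Centre of the wheel, turning with it. The wheel: dark steel disc, 150 mm in diameter, 30 mm thick, faces flat and smooth in the rim zone (42 to 75 mm from the axle), top of the rim 200 mm above the bench. No handle: it is pinched across its thickness at the top of the rim, from above.
- seam (a point): Outer end of the seam, a bright strip 7 mm wide that runs across the rim and down both faces of the wheel as a radial line; this point lies on the rim, 75 mm from the axle, midway across the thickness. The seam only shows how far the wheel has turned; it has nothing to do with the heavy side.
- jar: Bystander: closed round glass jar of boot cream, 68 mm across, 60 mm high; origin at the middle of its underside
- brush: Bystander: flat brush with a wooden handle, lying down; origin at the middle of its underside
- driver: Bystander: screwdriver lying down; origin at the middle of its underside
- tray: Bystander: small blue open tray with two compartments, 130 x 90 x 35 mm; origin at the middle of its underside
- spool: Bystander: black thread spool standing up, 48 mm across, 55 mm high; origin at the middle of its underside
- bearing: Bystander: loose steel bearing ring lying flat, 52 mm across, 14 mm high; origin at the middle of its underside
- carton: Bystander: closed cardboard carton, 130 x 90 x 60 mm; origin at the middle of its underside

How it is judged:
By the outcome, as a careful person would: the job done as asked, in the order asked, and still so for the second after the job is handed in, while the arm keeps its last pose, push and grip.
It also fails if it takes over 72 s, if anything falls off the work surface, if the arm or the gripper's body presses on something with over 40 N, if the wrist force passes 120 N, or if a joint passes its speed limit or range.

## Working session

There is one attempt and no reset: what is moved stays moved. The work goes in short steps, Python scripts to look and compute and a tool call to move; the robot and the scene stay as the last step left them, time stands still between calls to the robot, and variables do not carry over. Pictures are saved under pics/ and viewed, about 8 in all and at most 12, crops included, and the job is handed in when it is done.

Besides the shell and the picture viewer there is one more tool, called after "Request:" in YAML: its name, and indented under it one key for each argument. servo_tool: Moves the arm, as the interface text tells. Its arguments: {"type":"object","properties":{"increments":{"type":"array"},"hand":{"type":"number"}},"required":["increments"]}

```bash
mkdir -p pics; ls
cat > h.py <<'E'
import numpy as np, cv2
from workcell import robot
def ray(im,px):
    u=cv2.undistortPoints(np.array([[px]],float),np.array(im["K"]),np.array(im["distortion"]))[0,0]
    d=np.array(im["rotation"])@np.array([u[0],u[1],1.]); return np.array(im["position"]),d/np.linalg.norm(d)
def onz(im,px,z):
    p,d=ray(im,px); return p+d*(z-p[2])/d[2]
def proj(im,P):
    R=np.array(im["rotation"]);t=-R.T@np.array(im["position"])
    return cv2.projectPoints(np.array(P,float).reshape(-1,3),cv2.Rodrigues(R.T)[0],t,np.array(im["K"]),np.array(im["distortion"]))[0].reshape(-1,2)
def save(im,n): cv2.imwrite(f"pics/{n}.png",im["color"][:,:,::-1])
E
python3 - <<'E'
from h import *
ims={}
for c in("scene","top"):
    im=robot.get_image(c);save(im,c+"0");ims[c]=im
    print(c,im["position"],np.round(im["rotation"],2).tolist())
    for t in("stand","wheel","seam"):
        print(t,[(np.round(np.array(r["location"])*[560,420],1).tolist(),round(r["p"],2)) for r in robot.look_for(t,c)][:3])
a=cv2.hconcat([ims[c]["color"][:,:,::-1] for c in ims]);cv2.imwrite("pics/both.png",cv2.resize(a,(800,300)))
print(robot.get_obs())
E
```

```text
pics
scene [ 1.18104951 -0.53063677  0.83925504] [-2.25, 0.0, 0.82]
stand [([260.3, 251.9], 0.72)]
wheel [([262.0, 224.1], 0.75)]
seam [([261.7, 222.5], 0.86)]
top [0.39347707 0.05779792 1.22644187] [-3.0, 0.01, -1.58]
stand [([304.6, 219.1], 0.71)]
wheel [([306.0, 213.7], 0.72)]
seam []
{'time': 0.4, 'qpos': array([-1.33821489,  0.53654194, -0.00438407,  1.53805062,  0.00256819,
        1.06730318, -0.07119737]), 'qd': array([ 1.94129428e-03, -2.49953633e-03, -2.04133639e-05, -8.40440755e-05,
       -3.35600701e-04, -9.53340845e-04,  1.71912570e-03]), 'effort': array([-1.16108557e-03, -5.70300293e+01,  9.88637879e-01, -2.51563776e+01,
       -5.62462443e-02,  1.31007758e-02,  8.11665768e-05]), 'position': array([0.19130667, 0.62109891, 0.23856514]), 'tcp_rot': array([-1.47227874,  1.57049874, -1.77104972]), 'contact_force': array([ 0.12318484, -1.07719633, -0.06399785]), 'torque': array([-0.01225321, -0.01126117, -0.00699452]), 'grip_width': 0.9983330418215282}
```

```bash
cat > fix.py <<'E'
s=open('h.py').read()
s=s.replace('np.array(im["rotation"])','rot(im["rotation"])').replace('def ray','from scipy.spatial.transform import Rotation as Ro\ndef rot(r): return Ro.from_euler("xyz",r).as_matrix()\ndef ray',1)
open('h.py','w').write(s)
E
python3 fix.py
python3 - <<'E'
from h import *
im=robot.get_image("top"); im2=robot.get_image("scene")
print(onz(im,[306,213.7],.15),onz(im2,[262,224],.125))
print(rot(robot.get_obs()["tcp_rot"]).round(2))
E
```

```text
[ 0.54918003 -0.00342749  0.15      ] [0.54211586 0.01329223 0.125     ]
[[-0.    0.29  0.96]
 [-0.    0.96 -0.29]
 [-1.   -0.    0.  ]]
```

View pics/scene0.png

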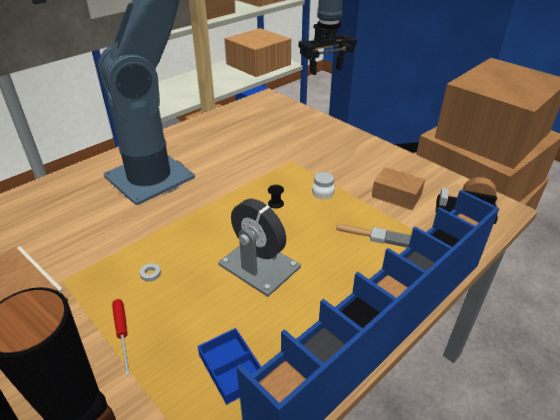

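View pics/top0.png

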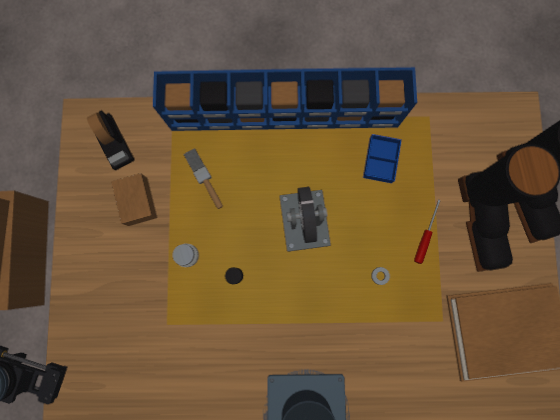

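Run:
```python
from h import *
a=cv2.imread("pics/top0.png")[170:270,255:355];b=cv2.imread("pics/scene0.png")[190:300,205:315]
cv2.imwrite("pics/crop.png",cv2.hconcat([cv2.resize(a,(400,400),interpolation=cv2.INTER_CUBIC),cv2.resize(b,(400,400),interpolation=cv2.INTER_CUBIC)]))
```

```text
(no output)
```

View pics/crop.png

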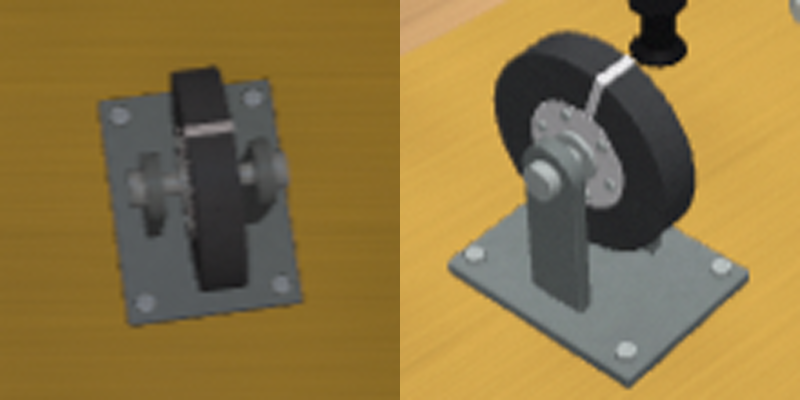

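```bash
cat >> h.py <<'E'
def fitstand(ims):
    pass
E
python3 - <<'E'
from h import *
from scipy.optimize import least_squares
t=robot.get_image("top");s=robot.get_image("scene")
tp=np.array([(97,101),(268,79),(303,300),(130,325)])/4+[255,170]-.4
sp=(np.array([(449,266),(629,379),(748,272)])-[400,0])/(400/110)+[205,190]-.4
# order corners in world: top-left= +x+y, top-right=+x -y, br = -x -y, bl = -x +y
L=np.array([(.085,.065,.012),(.085,-.065,.012),(-.085,-.065,.012),(-.085,.065,.012)])
print([onz(t,p,.012).round(4) for p in tp],[onz(s,p,.012).round(4) for p in sp])
def W(q,P):
    c,n=np.cos(q[2]),np.sin(q[2]);P=np.atleast_2d(P);return np.c_[q[0]+c*P[:,0]-n*P[:,1],q[1]+n*P[:,0]+c*P[:,1],P[:,2]]
# scene corners: assign by nearest
def f(q,which):
    r=[]
    if 't' in which:r.append(proj(t,W(q,L))-tp)
    if 's' in which:
        w=proj(s,W(q,L)); r.append(np.array([w[np.argmin(((w-p)**2).sum(1))]-p for p in sp]))
    return np.concatenate(r).ravel()
for w in("t","s","ts"):
    r=least_squares(f,[.55,0,.1],args=(w,));print(w,r.x.round(4),np.degrees(r.x[2]),r.fun.round(1))
q=r.x
# seam angle from both views: rim mid point at angle a
for im,p in((t,np.array([208,129])/4+[255,170]-.4),(s,(np.array([617,70])-[400,0])/(400/110)+[205,190]-.4)):
    A=np.radians(np.arange(-180,180,1.));P=W(q,np.c_[.075*np.sin(A),0*A,.125+.075*np.cos(A)])
    d=np.linalg.norm(proj(im,P)-p,axis=1);i=d.argmin();print("seam deg",np.degrees(A[i]),d[i], proj(im,P)[180],)
E
```

```text
[array([0.6272, 0.0687, 0.012 ]), array([ 0.6422, -0.0595,  0.012 ]), array([ 0.4765, -0.0808,  0.012 ]), array([0.4598, 0.0464, 0.012 ])] [array([ 0.4779, -0.0824,  0.012 ]), array([ 0.6402, -0.0599,  0.012 ]), array([0.625 , 0.0653, 0.012 ])]
t [ 0.5515 -0.0063  0.1276] 7.313363407280719 [-0.1 -0.1  0.1 -0.6  0.3  0.4 -0.3  0.3]
s [ 0.5497 -0.0075  0.129 ] 7.390924133401061 [-1.2 -0.8  0.2  0.8  0.9 -0.4]
ts [ 0.5506 -0.007   0.1263] 7.236835992488446 [ 0.2  0.1  0.4 -0.3  0.5  0.7 -0.1  0.6 -0.8 -0.8  0.6  0.9  1.3 -0.2]
seam deg 17.0 0.5168025819367515 [308.46591006 210.24498365]
seam deg 16.0 0.5115626337889179 [257.02301093 204.61232332]
```

```bash
cat >> h.py <<'E'
C=np.array([.5507,-.007]);YAW=np.radians(7.25)
ex=np.array([np.cos(YAW),np.sin(YAW),0]);ey=np.array([-np.sin(YAW),np.cos(YAW),0])
def rel():
    o=robot.get_obs();R=rot(o["tcp_rot"]);return o,R
def inc(target):  # world target -> tool cm
    o,R=rel();return (R.T@(np.array(target)-o["position"])*100).round(2)
E
python3 - <<'E'
from h import *
o,R=rel();print(inc([*C,.245]),np.degrees(np.arctan2(R[1,1],R[0,1]))-97.25)
E
```

```text
[ -0.63 -49.46  52.84] -24.36869036639355
```

Request:
servo_tool:
  increments:
    - [[-0.6,-3.4,3.6,-3],[-0.6,-6.8,7.3,-6],[-0.6,-10.3,11,-9],[-0.6,-13.7,14.6,-12],[-0.6,-17.1,18.2,-15],[-0.6,-20.5,21.9,-18],[-0.6,-23.9,25.5,-21],[-0.6,-27.3,29.2,-24.4],[-0.6,-30.7,32.8,-24.4],[-0.6,-34.1,36.4,-24.4]]
  hand: 1.0

```text
time: 1.6
position: [0.4397, 0.1863, 0.2452]
tcp_rot: [0.437, 1.57, 0.565]
contact_force: [0.2, 0.0, 0.4]
grip_width: 1.0
```

Run:
```python
from h import *
o,R=rel();print(o["time"],o["position"],R.round(3).tolist(),o["contact_force"],inc([*C,.245]),inc([*(C-.046*ex[:2]),.245]))
```

```text
1.6 [0.43971568 0.18630292 0.24517189] [[0.001, -0.127, 0.992], [0.001, 0.992, 0.127], [-1.0, 0.0, 0.001]] [0.24116488 0.02150212 0.39149055] [ 2.000e-02 -2.058e+01  8.560e+00] [ 1.000e-02 -2.058e+01  3.960e+00]
```

Request:
servo_tool:
  increments:
    - [[0,-4,0.9,0],[0,-8,1.8,0],[0,-12,2.7,0],[0,-16,3.5,0],[0,-20.6,3.95,0],[0,-20.6,3.95,0],[2.3,-20.6,3.95,0],[4.7,-20.6,3.95,0],[7,-20.6,3.95,0],[9.4,-20.6,3.95,0]]

```text
time: 2.6
position: [0.5043, -0.0104, 0.1501]
tcp_rot: [0.414, 1.57, 0.541]
contact_force: [-0.6, 0.5, 0.5]
grip_width: 1.003
```

Run:
```python
from h import *
o,R=rel();print(o["time"],o["position"],o["contact_force"],inc([*(C-.0453*ex[:2]),.151]))
im=robot.get_image("scene");a=im["color"][150:300,185:335,::-1]
im=robot.get_image("top");b=im["color"][150:270,250:370,::-1]
cv2.imwrite("pics/c2.png",cv2.hconcat([cv2.resize(b,(400,400),interpolation=cv2.INTER_CUBIC),cv2.resize(a,(400,400),interpolation=cv2.INTER_CUBIC)]))
```

```text
2.6 [ 0.50428185 -0.01041201  0.15012701] [-0.58403441  0.4859125   0.47484061] [-0.09 -0.25  0.12]
```

View pics/c2.png

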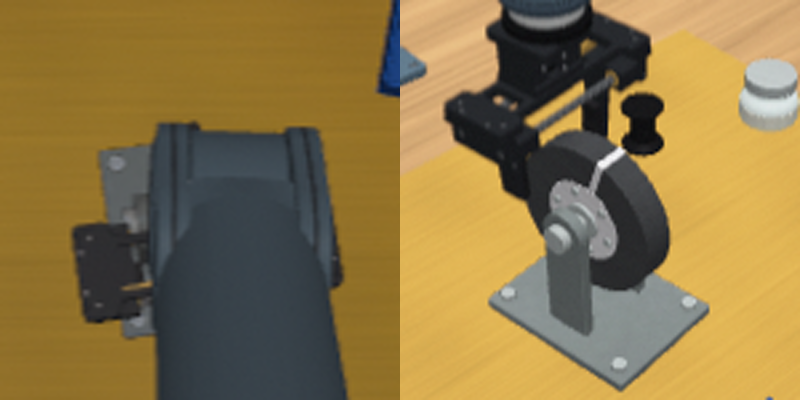

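Request:
servo_tool:
  increments:
    - [[0,0,0.1,0],[0,0,0.1,0],[0,0,0.1,0],[0,0,0.1,0],[0,0,0.1,0],[0,0,0.1,0],[0,0,0.1,0],[0,0,0.1,0],[0,0,0.1,0],[0,0,0.1,0]]
  hand: 0.0

```text
time: 3.7
position: [0.5052, -0.0116, 0.1508]
tcp_rot: [-1.442, 1.57, -1.315]
contact_force: [-0.1, -2.4, 0.8]
grip_width: 0.34
```

```bash
cat >> h.py <<'E'
def st():
    o,R=rel();F=o["contact_force"];d=o["position"]-np.array([*C,.125]);g=d+R[:,0]*-.019
    x,y,z=g@ex,g@ey,g[2];th=np.arctan2(x,z)
    T=-(F@ex*z-F[2]*x)  # hand torque on wheel (+ = top to +x) is reaction
    print("t %.2f th %.1f R %.1fmm y %.1f  F(ex,ey,z) %.1f %.1f %.1f  hand->wheel torque %.3f  My %.3f grip %.3f"%(o["time"],np.degrees(th),np.hypot(x,z)*1e3,y*1e3,F@ex,F@ey,F[2],-(F@ex)*z+F[2]*x,o["torque"]@ey,o["grip_width"]))
    return th,np.hypot(x,z)
def seam(n=None):
    im=robot.get_image("scene")
    for r in robot.look_for("seam","scene")[:1]:
        p=np.array(r["location"])*[560,420]
    return im
E
python3 -c "
from h import *
st()"
```

```text
t 3.70 th -45.6 R 64.0mm y 1.2  F(ex,ey,z) -0.4 -2.3 0.8  hand->wheel torque -0.020  My 0.046 grip 0.340
```

Run:
```python
import numpy as np
for a in(-45,-27,-9,9,27):
    t=np.radians(a+1.8*np.arange(1,11));t0=np.radians(a)
    print(a,[[round(float(-6.4*(np.cos(q)-np.cos(t0))),2),0,round(float(6.4*(np.sin(q)-np.sin(t0))),2),0] for q in t])
```

```text
-45 [[-0.14, 0, 0.14, 0], [-0.28, 0, 0.29, 0], [-0.41, 0, 0.45, 0], [-0.53, 0, 0.6, 0], [-0.65, 0, 0.76, 0], [-0.77, 0, 0.93, 0], [-0.88, 0, 1.1, 0], [-0.98, 0, 1.27, 0], [-1.08, 0, 1.44, 0], [-1.18, 0, 1.62, 0]]
-27 [[-0.09, 0, 0.18, 0], [-0.17, 0, 0.36, 0], [-0.25, 0, 0.55, 0], [-0.32, 0, 0.74, 0], [-0.38, 0, 0.93, 0], [-0.44, 0, 1.12, 0], [-0.5, 0, 1.31, 0], [-0.54, 0, 1.51, 0], [-0.58, 0, 1.71, 0], [-0.62, 0, 1.9, 0]]
-9 [[-0.03, 0, 0.2, 0], [-0.05, 0, 0.4, 0], [-0.07, 0, 0.6, 0], [-0.08, 0, 0.8, 0], [-0.08, 0, 1.0, 0], [-0.08, 0, 1.2, 0], [-0.07, 0, 1.4, 0], [-0.05, 0, 1.6, 0], [-0.03, 0, 1.8, 0], [-0.0, 0, 2.0, 0]]
9 [[0.03, 0, 0.2, 0], [0.08, 0, 0.39, 0], [0.12, 0, 0.59, 0], [0.18, 0, 0.78, 0], [0.23, 0, 0.98, 0], [0.3, 0, 1.17, 0], [0.37, 0, 1.35, 0], [0.45, 0, 1.54, 0], [0.53, 0, 1.72, 0], [0.62, 0, 1.9, 0]]
27 [[0.09, 0, 0.18, 0], [0.19, 0, 0.35, 0], [0.3, 0, 0.52, 0], [0.41, 0, 0.69, 0], [0.52, 0, 0.86, 0], [0.65, 0, 1.02, 0], [0.77, 0, 1.17, 0], [0.9, 0, 1.33, 0], [1.04, 0, 1.48, 0], [1.18, 0, 1.62, 0]]
```

Request:
servo_tool:
  increments:
    - [[-0.14,0,0.14,0],[-0.28,0,0.29,0],[-0.41,0,0.45,0],[-0.53,0,0.6,0],[-0.65,0,0.76,0],[-0.77,0,0.93,0],[-0.88,0,1.1,0],[-0.98,0,1.27,0],[-1.08,0,1.44,0],[-1.18,0,1.62,0]]

```text
time: 4.7
position: [0.5169, -0.0101, 0.1612]
tcp_rot: [3.135, 1.561, -3.022]
contact_force: [-8.1, -6.0, -4.6]
grip_width: 0.34
```

Run:
```python
from h import *
st()
im=robot.get_image("scene");st();a=im["color"][150:300,185:335,::-1]
cv2.imwrite("pics/c3.png",cv2.resize(a,(400,400),interpolation=cv2.INTER_CUBIC))
print([(np.array(r["location"])*[560,420],r["p"]) for r in robot.look_for("seam","scene")])
```

```text
t 4.70 th -31.5 R 64.7mm y 1.2  F(ex,ey,z) -8.8 -4.9 -4.6  hand->wheel torque 0.641  My 2.288 grip 0.340
t 4.75 th -31.1 R 64.6mm y 1.2  F(ex,ey,z) -9.8 -4.9 -3.9  hand->wheel torque 0.672  My 2.233 grip 0.337
[(array([261.8  , 225.288]), 0.61)]
```

View pics/c3.png

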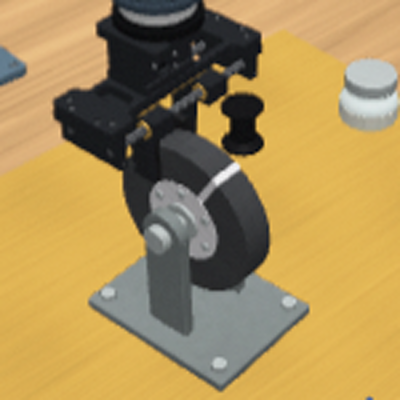

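Request:
servo_tool:
  increments:
    - [[-0.09,0,0.18,0],[-0.17,0,0.36,0],[-0.25,0,0.55,0],[-0.32,0,0.74,0],[-0.38,0,0.93,0],[-0.44,0,1.12,0],[-0.5,0,1.31,0],[-0.54,0,1.51,0],[-0.58,0,1.71,0],[-0.62,0,1.9,0]]

```text
time: 5.8
position: [0.5351, -0.0079, 0.1679]
tcp_rot: [3.112, 1.56, -3.045]
contact_force: [-12.8, -4.6, 4.0]
grip_width: 0.338
```

```bash
python3 -c "
from h import *
st()"
```

```text
t 5.80 th -14.0 R 63.8mm y 1.1  F(ex,ey,z) -13.3 -2.9 4.0  hand->wheel torque 0.760  My 3.169 grip 0.338
```

Request:
servo_tool:
  increments:
    - [[-0.03,0,0.2,0],[-0.05,0,0.4,0],[-0.07,0,0.6,0],[-0.08,0,0.8,0],[-0.08,0,1.0,0],[-0.08,0,1.2,0],[-0.07,0,1.4,0],[-0.05,0,1.6,0],[-0.03,0,1.8,0],[0,0,2.0,0]]

```text
time: 6.8
position: [0.5557, -0.0053, 0.1685]
tcp_rot: [3.121, 1.561, -3.036]
contact_force: [-12.7, -6.4, 7.3]
grip_width: 0.335
```

```bash
python3 -c "
from h import *
st()"
```

```text
t 6.80 th 4.9 R 62.7mm y 1.0  F(ex,ey,z) -13.4 -4.7 7.3  hand->wheel torque 0.878  My 3.137 grip 0.335
```

Request:
servo_tool:
  increments:
    - [[0.03,0,0.2,0],[0.08,0,0.39,0],[0.12,0,0.59,0],[0.18,0,0.78,0],[0.23,0,0.98,0],[0.3,0,1.17,0],[0.37,0,1.35,0],[0.45,0,1.54,0],[0.53,0,1.72,0],[0.62,0,1.9,0]]

```text
time: 7.8
position: [0.5752, -0.003, 0.1627]
tcp_rot: [3.136, 1.563, -3.021]
contact_force: [-13.2, -5.8, 10.0]
grip_width: 0.337
```

```bash
python3 -c "
from h import *
st()"
```

```text
t 7.80 th 23.7 R 62.0mm y 0.9  F(ex,ey,z) -13.9 -4.1 10.0  hand->wheel torque 1.037  My 3.104 grip 0.337
```

Request:
servo_tool:
  increments:
    - [[0.09,0,0.18,0],[0.19,0,0.35,0],[0.3,0,0.52,0],[0.41,0,0.69,0],[0.52,0,0.86,0],[0.65,0,1.02,0],[0.77,0,1.17,0],[0.9,0,1.33,0],[1.04,0,1.48,0],[1.18,0,1.62,0]]

```text
time: 8.8
position: [0.5917, -0.001, 0.1514]
tcp_rot: [-3.134, 1.564, -3.008]
contact_force: [-12.3, -6.5, 11.4]
grip_width: 0.342
```

Run:
```python
from h import *
st()
im=robot.get_image("scene");st();a=im["color"][150:300,185:335,::-1]
cv2.imwrite("pics/c4.png",cv2.resize(a,(400,400),interpolation=cv2.INTER_CUBIC))
```

```text
t 8.80 th 42.5 R 61.5mm y 0.8  F(ex,ey,z) -13.0 -4.9 11.4  hand->wheel torque 1.065  My 3.106 grip 0.342
t 8.85 th 42.7 R 61.5mm y 0.8  F(ex,ey,z) -12.1 -2.6 9.5  hand->wheel torque 0.945  My 2.835 grip 0.335
```

View pics/c4.png

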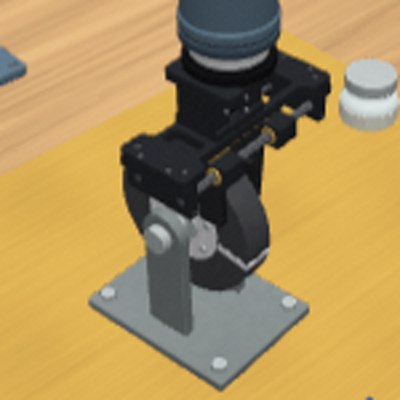

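Request:
servo_tool:
  increments:
    - [[-0.14,0,-0.14,0],[-0.28,0,-0.29,0],[-0.41,0,-0.45,0],[-0.53,0,-0.6,0],[-0.65,0,-0.76,0],[-0.77,0,-0.93,0],[-0.88,0,-1.1,0],[-0.98,0,-1.27,0],[-1.08,0,-1.44,0],[-1.18,0,-1.62,0]]

```text
time: 9.85
position: [0.5799, -0.0024, 0.1621]
tcp_rot: [-0.52, 1.568, -0.393]
contact_force: [5.8, -4.6, -14.5]
grip_width: 0.336
```

```bash
python3 -c "
from h import *
st()"
```

```text
t 9.85 th 27.7 R 63.4mm y 0.9  F(ex,ey,z) 5.2 -5.3 -14.5  hand->wheel torque -0.717  My -1.284 grip 0.336
```

Request:
servo_tool:
  increments:
    - [[-0.09,0,-0.18,0],[-0.17,0,-0.36,0],[-0.25,0,-0.55,0],[-0.32,0,-0.74,0],[-0.38,0,-0.93,0],[-0.44,0,-1.12,0],[-0.5,0,-1.31,0],[-0.54,0,-1.51,0],[-0.58,0,-1.71,0],[-0.62,0,-1.9,0]]

```text
time: 10.85
position: [0.5638, -0.0044, 0.1695]
tcp_rot: [-0.197, 1.562, -0.071]
contact_force: [10.5, -4.7, -13.7]
grip_width: 0.335
```

```bash
python3 -c "
from h import *
st()"
```

```text
t 10.85 th 11.7 R 64.9mm y 0.9  F(ex,ey,z) 9.9 -6.0 -13.7  hand->wheel torque -0.807  My -2.349 grip 0.335
```

Request:
servo_tool:
  increments:
    - [[-0.03,0,-0.2,0],[-0.05,0,-0.4,0],[-0.07,0,-0.6,0],[-0.08,0,-0.8,0],[-0.08,0,-1.0,0],[-0.08,0,-1.2,0],[-0.07,0,-1.4,0],[-0.05,0,-1.6,0],[-0.03,0,-1.8,0],[0,0,-2.0,0]]

```text
time: 11.85
position: [0.5479, -0.0063, 0.1718]
tcp_rot: [-0.111, 1.554, 0.016]
contact_force: [15.6, -2.8, -5.6]
grip_width: 0.341
```

```bash
python3 -c "
from h import *
st()"
```

```text
t 11.85 th -2.6 R 65.8mm y 1.0  F(ex,ey,z) 15.1 -4.7 -5.6  hand->wheel torque -0.976  My -3.361 grip 0.341
```

Request:
servo_tool:
  increments:
    - [[0.03,0,-0.2,0],[0.08,0,-0.39,0],[0.12,0,-0.59,0],[0.18,0,-0.78,0],[0.23,0,-0.98,0],[0.3,0,-1.17,0],[0.37,0,-1.35,0],[0.45,0,-1.54,0],[0.53,0,-1.72,0],[0.62,0,-1.9,0]]

```text
time: 12.85
position: [0.5322, -0.0083, 0.169]
tcp_rot: [-0.06, 1.547, 0.067]
contact_force: [10.2, -2.1, 20.3]
grip_width: 0.338
```

```bash
python3 -c "
from h import *
st()"
```

```text
t 12.85 th -16.8 R 65.8mm y 1.1  F(ex,ey,z) 9.8 -3.4 20.3  hand->wheel torque -1.003  My -2.409 grip 0.338
```

Request:
servo_tool:
  increments:
    - [[0.09,0,-0.18,0],[0.19,0,-0.35,0],[0.3,0,-0.52,0],[0.41,0,-0.69,0],[0.52,0,-0.86,0],[0.65,0,-1.02,0],[0.77,0,-1.17,0],[0.9,0,-1.33,0],[1.04,0,-1.48,0],[1.18,0,-1.62,0]]

```text
time: 13.85
position: [0.5131, -0.0106, 0.1563]
tcp_rot: [-0.038, 1.554, 0.089]
contact_force: [3.0, -2.1, 23.9]
grip_width: 0.338
```

```bash
python3 -c "
from h import *
st()"
```

```text
t 13.85 th -37.2 R 63.1mm y 1.2  F(ex,ey,z) 2.7 -2.5 23.9  hand->wheel torque -1.050  My -0.748 grip 0.338
```

```bash
cat > fit.py <<'E'
import numpy as np
from scipy.optimize import least_squares
D=np.array([ # th,R,Fex,Fz,My,dir
(-31.5,64.7,-8.8,-4.6,2.288,1),(-31.1,64.6,-9.8,-3.9,2.233,1),(-14,63.8,-13.3,4,3.169,1),(4.9,62.7,-13.4,7.3,3.137,1),(23.7,62,-13.9,10,3.104,1),(42.5,61.5,-13,11.4,3.106,1),
(27.7,63.4,5.2,-14.5,-1.284,-1),(11.7,64.9,9.9,-13.7,-2.349,-1),(-2.6,65.8,15.1,-5.6,-3.361,-1),(-16.8,65.8,9.8,20.3,-2.409,-1),(-37.2,63.1,2.7,23.9,-.748,-1)])
th=np.radians(D[:,0]);R=D[:,1]/1e3;Fx,Fz,My,d=D[:,2:].T
TF=-Fx*R*np.cos(th)+Fz*R*np.sin(th)
def m1(p): return TF-(p[0]*d+p[1]*np.sin(th-p[2]))
def m2(p): return TF-(My+p[3]*Fx)-(p[0]*d+p[1]*np.sin(th-p[2]))
for f,p in((m1,[.8,.35,0]),(m2,[.45,.35,0,.21])):
    r=least_squares(f,p);print(r.x.round(3),np.degrees(r.x[2]).round(1),r.fun.round(3))
for l in(.19,.2,.21,.22):
    r=least_squares(lambda p:m2([*p,l]),[.45,.35,0]);print(l,r.x.round(3),np.degrees(r.x[2]).round(1))
    print((TF-My-l*Fx).round(2),(My+l*Fx).round(2))
E
python3 fit.py
```

```text
[0.87  0.348 0.071] 4.0 [-0.027  0.002 -0.001  0.001  0.051 -0.024  0.011  0.014 -0.065 -0.009
  0.052]
[0.536 0.352 0.213 0.204] 12.2 [-0.142  0.147 -0.071 -0.014  0.168 -0.1   -0.056  0.056 -0.074  0.11
 -0.048]
0.19 [0.388 0.341 0.3  ] 17.2
[ 0.02  0.3   0.12  0.29  0.58  0.43 -0.42 -0.34 -0.48 -0.46 -0.81] [ 0.62  0.37  0.64  0.59  0.46  0.64 -0.3  -0.47 -0.49 -0.55 -0.24]
0.2 [0.491 0.348 0.238] 13.7
[ 0.11  0.4   0.25  0.42  0.71  0.56 -0.48 -0.44 -0.63 -0.55 -0.84] [ 0.53  0.27  0.51  0.46  0.32  0.51 -0.24 -0.37 -0.34 -0.45 -0.21]
0.21 [0.595 0.357 0.18 ] 10.3
[ 0.2   0.5   0.39  0.55  0.85  0.69 -0.53 -0.54 -0.79 -0.65 -0.87] [ 0.44  0.17  0.38  0.32  0.19  0.38 -0.19 -0.27 -0.19 -0.35 -0.18]
0.22 [0.698 0.367 0.124] 7.1
[ 0.29  0.6   0.52  0.69  0.99  0.82 -0.58 -0.64 -0.94 -0.75 -0.89] [ 0.35  0.08  0.24  0.19  0.05  0.25 -0.14 -0.17 -0.04 -0.25 -0.15]
```

Request:
servo_tool:
  increments:
    - [[-0.14,0,0.14,0],[-0.28,0,0.29,0],[-0.41,0,0.45,0],[-0.53,0,0.6,0],[-0.65,0,0.76,0],[-0.77,0,0.93,0],[-0.88,0,1.1,0],[-0.98,0,1.27,0],[-1.08,0,1.44,0],[-1.18,0,1.62,0]]

```text
time: 14.85
position: [0.5184, -0.0099, 0.161]
tcp_rot: [-3.072, 1.564, -2.946]
contact_force: [-3.6, -5.0, -12.8]
grip_width: 0.337
```

```bash
python3 -c "
from h import *
st()"
```

```text
t 14.85 th -30.4 R 63.7mm y 1.2  F(ex,ey,z) -4.2 -4.6 -12.8  hand->wheel torque 0.645  My 1.148 grip 0.337
```

Request:
servo_tool:
  increments:
    - [[-0.09,0,0.18,0],[-0.17,0,0.36,0],[-0.25,0,0.55,0],[-0.32,0,0.74,0],[-0.38,0,0.93,0],[-0.44,0,1.12,0],[-0.5,0,1.31,0],[-0.54,0,1.51,0],[-0.58,0,1.71,0],[-0.62,0,1.9,0]]

```text
time: 15.85
position: [0.535, -0.0079, 0.1676]
tcp_rot: [3.12, 1.56, -3.037]
contact_force: [-13.5, -5.5, 1.8]
grip_width: 0.336
```

```bash
python3 -c "
from h import *
st()"
```

```text
t 15.85 th -14.1 R 63.5mm y 1.1  F(ex,ey,z) -14.1 -3.7 1.8  hand->wheel torque 0.842  My 3.079 grip 0.336
```

Request:
servo_tool:
  increments:
    - [[-0.03,0,0.2,0],[-0.05,0,0.4,0],[-0.07,0,0.6,0],[-0.08,0,0.8,0],[-0.08,0,1.0,0],[-0.08,0,1.2,0],[-0.07,0,1.4,0],[-0.05,0,1.6,0],[-0.03,0,1.8,0],[0,0,2.0,0]]

```text
time: 16.85
position: [0.5556, -0.0054, 0.1684]
tcp_rot: [3.124, 1.561, -3.033]
contact_force: [-13.9, -5.6, 4.9]
grip_width: 0.337
```

```bash
python3 -c "
from h import *
st()"
```

```text
t 16.85 th 4.8 R 62.6mm y 1.0  F(ex,ey,z) -14.5 -3.8 4.9  hand->wheel torque 0.929  My 3.162 grip 0.337
```

Request:
servo_tool:
  increments:
    - [[0.03,0,0.2,0],[0.08,0,0.39,0],[0.12,0,0.59,0],[0.18,0,0.78,0],[0.23,0,0.98,0],[0.3,0,1.17,0],[0.37,0,1.35,0],[0.45,0,1.54,0],[0.53,0,1.72,0],[0.62,0,1.9,0]]

```text
time: 17.85
position: [0.575, -0.003, 0.1626]
tcp_rot: [3.138, 1.562, -3.019]
contact_force: [-12.9, -5.5, 8.8]
grip_width: 0.338
```

```bash
python3 -c "
from h import *
st()"
```

```text
t 17.85 th 23.6 R 61.8mm y 0.9  F(ex,ey,z) -13.5 -3.9 8.8  hand->wheel torque 0.986  My 3.159 grip 0.338
```

Request:
servo_tool:
  increments:
    - [[0.09,0,0.18,0],[0.19,0,0.35,0],[0.3,0,0.52,0],[0.41,0,0.69,0],[0.52,0,0.86,0],[0.65,0,1.02,0],[0.77,0,1.17,0],[0.9,0,1.33,0],[1.04,0,1.48,0],[1.18,0,1.62,0]]

```text
time: 18.85
position: [0.5916, -0.001, 0.1513]
tcp_rot: [-3.136, 1.564, -3.01]
contact_force: [-13.1, -6.2, 11.8]
grip_width: 0.341
```

```bash
python3 -c "
from h import *
st()"
```

```text
t 18.85 th 42.5 R 61.4mm y 0.8  F(ex,ey,z) -13.8 -4.4 11.8  hand->wheel torque 1.113  My 3.072 grip 0.341
```

Request:
servo_tool:
  increments:
    - [[-0.14,0,-0.14,0],[-0.28,0,-0.29,0],[-0.41,0,-0.45,0],[-0.53,0,-0.6,0],[-0.65,0,-0.76,0],[-0.77,0,-0.93,0],[-0.88,0,-1.1,0],[-0.98,0,-1.27,0],[-1.08,0,-1.44,0],[-1.18,0,-1.62,0]]

```text
time: 19.85
position: [0.5798, -0.0024, 0.1621]
tcp_rot: [-0.557, 1.568, -0.431]
contact_force: [5.0, -4.3, -14.3]
grip_width: 0.34
```

```bash
python3 -c "
from h import *
st()"
```

```text
t 19.85 th 27.7 R 63.3mm y 0.9  F(ex,ey,z) 4.4 -4.9 -14.3  hand->wheel torque -0.667  My -1.274 grip 0.340
```

Request:
servo_tool:
  increments:
    - [[-0.09,0,-0.18,0],[-0.17,0,-0.36,0],[-0.25,0,-0.55,0],[-0.32,0,-0.74,0],[-0.38,0,-0.93,0],[-0.44,0,-1.12,0],[-0.5,0,-1.31,0],[-0.54,0,-1.51,0],[-0.58,0,-1.71,0],[-0.62,0,-1.9,0]]

```text
time: 20.85
position: [0.5638, -0.0044, 0.1695]
tcp_rot: [-0.2, 1.562, -0.073]
contact_force: [10.7, -4.8, -13.8]
grip_width: 0.338
```

Run:
```python
from h import *
st()
im=robot.get_image("scene");a=im["color"][150:300,185:335,::-1]
cv2.imwrite("pics/c5.png",cv2.resize(a,(400,400),interpolation=cv2.INTER_CUBIC))
```

```text
t 20.85 th 11.7 R 64.8mm y 0.9  F(ex,ey,z) 10.0 -6.1 -13.8  hand->wheel torque -0.814  My -2.403 grip 0.338
```

View pics/c5.png

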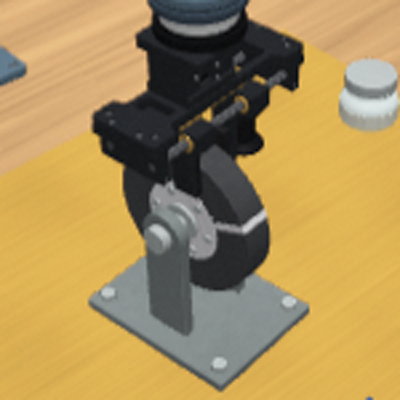

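```bash
cat >> h.py <<'E'
def seamang(im,p):
    A=np.radians(np.arange(-180,180,.5));c=np.array([*C,.125])
    P=c+.075*(np.sin(A)[:,None]*ex+np.cos(A)[:,None]*np.array([0,0,1.]))
    d=np.linalg.norm(proj(im,P)-p,axis=1);d[proj(im,P)[:,1]>1e9]=1e9;i=d.argmin();return np.degrees(A[i]),round(d[i],2)
E
python3 - <<'E'
from h import *
im=robot.get_image("scene")
for n,th,p in(("c3",-31.1,(228,175)),("c4",42.7,(255,263)),("c5",11.7,(257,217))):
    print(n,th,seamang(im,np.array(p)*.375+[185,150]-.3))
E
python3 - <<'E'
s=open('fit.py').read().replace("-.748,-1)])","""-.748,-1),
(-30.4,63.7,-4.2,-12.8,1.148,1),(-14.1,63.5,-14.1,1.8,3.079,1),(4.8,62.6,-14.5,4.9,3.162,1),(23.6,61.8,-13.5,8.8,3.159,1),(42.5,61.4,-13.8,11.8,3.072,1),
(27.7,63.3,4.4,-14.3,-1.274,-1),(11.7,64.8,10,-13.8,-2.403,-1)])""")
s+="""
k=(d*th>np.radians(-20))
for nm,f,p in(('m1',m1,[.8,.35,0]),('m2',m2,[.45,.35,0,.21])):
    r=least_squares(lambda p:f(p)[k],p);print(nm,'without early samples',r.x.round(3),np.degrees(r.x[2]).round(1))
"""
open('fit.py','w').write(s)
E
python3 fit.py
```

```text
c3 -31.1 (np.float64(31.5), np.float64(0.03))
c4 42.7 (np.float64(105.00000000000001), np.float64(1.38))
c5 11.7 (np.float64(65.0), np.float64(1.04))
[0.871 0.361 0.035] 2.0 [-0.031 -0.002 -0.01  -0.013  0.034 -0.042 -0.004  0.001 -0.076 -0.016
  0.052 -0.034  0.07   0.042 -0.022  0.009  0.047 -0.005]
[0.49  0.352 0.096 0.198] 5.5 [-0.18   0.102 -0.143 -0.09   0.09  -0.167 -0.11   0.028 -0.069  0.086
 -0.106  0.045  0.185  0.157 -0.099  0.076  0.091  0.056]
0.19 [0.406 0.329 0.151] 8.7
[ 0.02  0.3   0.12  0.29  0.58  0.43 -0.42 -0.34 -0.48 -0.46 -0.81  0.29
  0.44  0.52  0.39  0.66 -0.23 -0.31] [ 0.62  0.37  0.64  0.59  0.46  0.64 -0.3  -0.47 -0.49 -0.55 -0.24  0.35
  0.4   0.41  0.59  0.45 -0.44 -0.5 ]
0.2 [0.507 0.357 0.085] 4.9
[ 0.11  0.4   0.25  0.42  0.71  0.56 -0.48 -0.44 -0.63 -0.55 -0.84  0.34
  0.58  0.67  0.52  0.8  -0.27 -0.41] [ 0.53  0.27  0.51  0.46  0.32  0.51 -0.24 -0.37 -0.34 -0.45 -0.21  0.31
  0.26  0.26  0.46  0.31 -0.39 -0.4 ]
0.21 [0.609 0.387 0.029] 1.6
[ 0.2   0.5   0.39  0.55  0.85  0.69 -0.53 -0.54 -0.79 -0.65 -0.87  0.38
  0.72  0.81  0.66  0.94 -0.32 -0.51] [ 0.44  0.17  0.38  0.32  0.19  0.38 -0.19 -0.27 -0.19 -0.35 -0.18  0.27
  0.12  0.12  0.32  0.17 -0.35 -0.3 ]
0.22 [ 0.711  0.418 -0.02 ] -1.1
[ 0.29  0.6   0.52  0.69  0.99  0.82 -0.58 -0.64 -0.94 -0.75 -0.89  0.42
  0.86  0.96  0.79  1.08 -0.36 -0.61] [ 0.35  0.08  0.24  0.19  0.05  0.25 -0.14 -0.17 -0.04 -0.25 -0.15  0.22
 -0.02 -0.03  0.19  0.04 -0.31 -0.2 ]
m1 without early samples [0.889 0.309 0.033] 1.9
m2 without early samples [0.505 0.338 0.079 0.199] 4.6
```

```bash
cat >> h.py <<'E'
def autoseam(im,lo=0,hi=130):
    g=cv2.cvtColor(im["color"],cv2.COLOR_RGB2GRAY).astype(np.float32);c=np.array([*C,.125]);Z=np.array([0,0,1.])
    A=np.arange(lo-8,hi+8,.5);S=[]
    for a in np.radians(A):
        u=np.sin(a)*ex+np.cos(a)*Z
        P=[c+.075*u+y*ey for y in np.linspace(-.014,.014,9)]+[c+r*u-.015*ey for r in np.linspace(.05,.074,6)]
        q=proj(im,P).astype(np.float32);S.append(cv2.remap(g,q[None,:,0],q[None,:,1],cv2.INTER_LINEAR).ravel())
    S=np.array(S);rim=S[:,:9].mean(1);face=S[:,9:].mean(1);out=[]
    for s in(rim,face):
        s=np.convolve(s,np.ones(9)/9,"same")[16:-16];AA=A[16:-16];i=s.argmax()
        m=np.abs(AA-AA[i])<6;w=np.clip(s[m]-np.median(s)-10,0,None);out+= [round(float((AA[m]*w).sum()/max(w.sum(),1e-6)),1),int(s[i]-np.median(s))]
    return out
E
python3 - <<'E'
from h import *
im=robot.get_image("scene");print("now",autoseam(im))
st()
im["color"]=cv2.imread("pics/scene0.png")[:,:,::-1].copy();print("0",autoseam(im))
for n in("c3","c4","c5"):
    x=cv2.resize(cv2.imread(f"pics/{n}.png"),(150,150),interpolation=cv2.INTER_AREA)[:,:,::-1]
    im["color"][150:300,185:335]=x;print(n,autoseam(im))
E
```

```text
now [66.2, 112, 66.5, 99]
t 21.00 th 11.5 R 64.8mm y 1.0  F(ex,ey,z) 8.5 -5.4 -12.0  hand->wheel torque -0.696  My -2.070 grip 0.338
0 [15.2, 142, 15.1, 95]
c3 [29.8, 144, 29.4, 102]
c4 [116.6, 74, 99.9, 81]
c5 [66.6, 109, 66.9, 94]
```

Request:
servo_tool:
  increments:
    - [[-0.03,0,-0.2,0],[-0.05,0,-0.4,0],[-0.07,0,-0.6,0],[-0.08,0,-0.8,0],[-0.08,0,-1.0,0],[-0.08,0,-1.2,0],[-0.07,0,-1.4,0],[-0.05,0,-1.6,0],[-0.03,0,-1.8,0],[0,0,-2.0,0]]

```text
time: 22.0
position: [0.5479, -0.0063, 0.1717]
tcp_rot: [-0.112, 1.554, 0.015]
contact_force: [15.6, -3.3, -6.3]
grip_width: 0.338
```

```bash
python3 -c "
from h import *
st();print(autoseam(robot.get_image('scene')))"
```

```text
t 22.00 th -2.6 R 65.8mm y 1.0  F(ex,ey,z) 15.0 -5.2 -6.3  hand->wheel torque -0.969  My -3.381 grip 0.338
[53.2, 130, 53.1, 102]
```

Request:
servo_tool:
  increments:
    - [[0.03,0,-0.2,0],[0.08,0,-0.39,0],[0.12,0,-0.59,0],[0.18,0,-0.78,0],[0.23,0,-0.98,0],[0.3,0,-1.17,0],[0.37,0,-1.35,0],[0.45,0,-1.54,0],[0.53,0,-1.72,0],[0.62,0,-1.9,0]]

```text
time: 23.05
position: [0.5323, -0.0083, 0.169]
tcp_rot: [-0.062, 1.547, 0.066]
contact_force: [10.5, -1.7, 20.4]
grip_width: 0.335
```

```bash
python3 -c "
from h import *
st();print(autoseam(robot.get_image('scene')))"
```

```text
t 23.05 th -16.7 R 65.7mm y 1.1  F(ex,ey,z) 10.2 -3.1 20.4  hand->wheel torque -1.028  My -2.480 grip 0.335
[40.2, 139, 39.9, 102]
```

Request:
servo_tool:
  increments:
    - [[0.09,0,-0.18,0],[0.19,0,-0.35,0],[0.3,0,-0.52,0],[0.41,0,-0.69,0],[0.52,0,-0.86,0],[0.65,0,-1.02,0],[0.77,0,-1.17,0],[0.9,0,-1.33,0],[1.04,0,-1.48,0],[1.18,0,-1.62,0]]

```text
time: 24.1
position: [0.5131, -0.0106, 0.1563]
tcp_rot: [-0.039, 1.554, 0.088]
contact_force: [2.2, -1.8, 24.2]
grip_width: 0.337
```

```bash
python3 -c "
from h import *
st();print(autoseam(robot.get_image('scene')))"
```

```text
t 24.10 th -37.1 R 63.1mm y 1.2  F(ex,ey,z) 1.9 -2.1 24.2  hand->wheel torque -1.017  My -0.811 grip 0.337
[20.0, 147, 19.7, 103]
```

Request:
servo_tool:
  increments:
    - [[-0.14,0,0.14,0],[-0.28,0,0.29,0],[-0.41,0,0.45,0],[-0.53,0,0.6,0],[-0.65,0,0.76,0],[-0.77,0,0.93,0],[-0.88,0,1.1,0],[-0.98,0,1.27,0],[-1.08,0,1.44,0],[-1.18,0,1.62,0]]

```text
time: 25.15
position: [0.5185, -0.0099, 0.161]
tcp_rot: [-3.071, 1.564, -2.945]
contact_force: [-2.3, -5.1, -13.1]
grip_width: 0.334
```

```bash
python3 -c "
from h import *
st();print(autoseam(robot.get_image('scene')))"
```

```text
t 25.15 th -30.4 R 63.7mm y 1.2  F(ex,ey,z) -2.9 -4.8 -13.1  hand->wheel torque 0.582  My 1.100 grip 0.334
[26.9, 148, 26.6, 104]
```

Request:
servo_tool:
  increments:
    - [[-0.09,0,0.18,0],[-0.17,0,0.36,0],[-0.25,0,0.55,0],[-0.32,0,0.74,0],[-0.38,0,0.93,0],[-0.44,0,1.12,0],[-0.5,0,1.31,0],[-0.54,0,1.51,0],[-0.58,0,1.71,0],[-0.62,0,1.9,0]]

```text
time: 26.2
position: [0.5351, -0.0079, 0.1676]
tcp_rot: [3.122, 1.56, -3.035]
contact_force: [-12.2, -5.5, 2.2]
grip_width: 0.334
```

```bash
python3 -c "
from h import *
st();print(autoseam(robot.get_image('scene')))"
```

```text
t 26.20 th -14.0 R 63.5mm y 1.1  F(ex,ey,z) -12.8 -3.9 2.2  hand->wheel torque 0.755  My 2.994 grip 0.334
[43.0, 137, 42.8, 102]
```

Request:
servo_tool:
  increments:
    - [[-0.03,0,0.2,0],[-0.05,0,0.4,0],[-0.07,0,0.6,0],[-0.08,0,0.8,0],[-0.08,0,1.0,0],[-0.08,0,1.2,0],[-0.07,0,1.4,0],[-0.05,0,1.6,0],[-0.03,0,1.8,0],[0,0,2.0,0]]

```text
time: 27.25
position: [0.5557, -0.0054, 0.1684]
tcp_rot: [3.127, 1.561, -3.031]
contact_force: [-12.8, -6.1, 6.5]
grip_width: 0.337
```

```bash
python3 -c "
from h import *
st();print(autoseam(robot.get_image('scene')))"
```

```text
t 27.25 th 4.9 R 62.6mm y 1.0  F(ex,ey,z) -13.5 -4.5 6.5  hand->wheel torque 0.877  My 3.146 grip 0.337
[60.6, 120, 60.7, 98]
```

Request:
servo_tool:
  increments:
    - [[0.03,0,0.2,0],[0.08,0,0.39,0],[0.12,0,0.59,0],[0.18,0,0.78,0],[0.23,0,0.98,0],[0.3,0,1.17,0],[0.37,0,1.35,0],[0.45,0,1.54,0],[0.53,0,1.72,0],[0.62,0,1.9,0]]

```text
time: 28.3
position: [0.5751, -0.003, 0.1627]
tcp_rot: [3.138, 1.563, -3.02]
contact_force: [-12.4, -5.2, 9.7]
grip_width: 0.339
```

```bash
python3 -c "
from h import *
st();print(autoseam(robot.get_image('scene')))"
```

```text
t 28.30 th 23.7 R 61.9mm y 0.9  F(ex,ey,z) -13.0 -3.6 9.7  hand->wheel torque 0.976  My 3.115 grip 0.339
[77.6, 93, 78.7, 92]
```

Request:
servo_tool:
  increments:
    - [[0.09,0,0.18,0],[0.19,0,0.35,0],[0.3,0,0.52,0],[0.41,0,0.69,0],[0.52,0,0.86,0],[0.65,0,1.02,0],[0.77,0,1.17,0],[0.9,0,1.33,0],[1.04,0,1.48,0],[1.18,0,1.62,0]]

```text
time: 29.35
position: [0.5916, -0.001, 0.1513]
tcp_rot: [-3.134, 1.564, -3.008]
contact_force: [-13.5, -5.5, 11.0]
grip_width: 0.337
```

```bash
python3 -c "
from h import *
st();print(autoseam(robot.get_image('scene')))"
```

```text
t 29.35 th 42.5 R 61.4mm y 0.8  F(ex,ey,z) -14.1 -3.8 11.0  hand->wheel torque 1.094  My 3.061 grip 0.337
[116.1, 78, 96.1, 89]
```

Request:
servo_tool:
  increments:
    - [[-0.14,0,-0.14,0],[-0.28,0,-0.29,0],[-0.41,0,-0.45,0],[-0.53,0,-0.6,0],[-0.65,0,-0.76,0],[-0.77,0,-0.93,0],[-0.88,0,-1.1,0],[-0.98,0,-1.27,0],[-1.08,0,-1.44,0],[-1.18,0,-1.62,0]]

```text
time: 30.4
position: [0.5799, -0.0024, 0.1621]
tcp_rot: [-0.541, 1.568, -0.414]
contact_force: [5.0, -5.5, -14.3]
grip_width: 0.339
```

```bash
python3 -c "
from h import *
st();print(autoseam(robot.get_image('scene')))"
```

```text
t 30.40 th 27.7 R 63.3mm y 0.9  F(ex,ey,z) 4.3 -6.0 -14.3  hand->wheel torque -0.659  My -1.235 grip 0.339
[80.2, 91, 81.2, 93]
```

```bash
python3 - <<'E'
s=open('fit.py').read().split("TF=")[0].replace("-2.403,-1)])","""-2.403,-1),
(-2.6,65.8,15,-6.3,-3.381,-1),(-16.7,65.7,10.2,20.4,-2.48,-1),(-37.1,63.1,1.9,24.2,-.811,-1),
(-30.4,63.7,-2.9,-13.1,1.1,1),(-14,63.5,-12.8,2.2,2.994,1),(4.9,62.6,-13.5,6.5,3.146,1),(23.7,61.9,-13,9.7,3.115,1),(42.5,61.4,-14.1,11,3.061,1),(27.7,63.3,4.3,-14.3,-1.235,-1)])
off=np.array([60.7,60.7,60.5,59.3,58.3,57.1, 56.5,57,58,58.5,59, 58.9,58.7,57.5,56.5,55.3, 54.8,55, 55.8,56.8,57, 57.2,57,55.8,55,53.6,53])
psi=th+np.radians(off)
""")
s+="""
def mk(i,dx=0,dz=0):
    def f(p):
        x=R*np.sin(th)+dx;z=R*np.cos(th)+dz
        TF=-Fx*z+Fz*x
        if i==2: TF=TF-(My+p[3]*Fx)
        return TF-(p[0]*d+p[1]*np.sin(psi-p[2]))
    return f
early=(d*th<np.radians(-20))
for i,p in((1,[.8,.35,1]),(2,[.45,.35,1,.21])):
  for nm,k in(('all',d!=0),('late',~early)):
    r=least_squares(lambda q:mk(i)(q)[k],p);J=np.linalg.inv(r.jac.T@r.jac)*(r.fun**2).sum()/(k.sum()-len(p))
    print(i,nm,r.x.round(3),'psi0 %.1f +- %.1f'%(np.degrees(r.x[2]),np.degrees(J[2,2]**.5)),'rms',r.fun.std().round(3))
for dx,dz in((.002,0),(-.002,0),(0,.002),(0,-.002)):
    r=least_squares(mk(1,dx,dz),[.8,.35,1]);print(dx,dz,r.x.round(3),np.degrees(r.x[2]).round(1))
for l in (.2,.205,.21):
    r=least_squares(lambda p:mk(2)([*p,l]),[.45,.35,1]);print(l,r.x.round(3),np.degrees(r.x[2]).round(1))
r=least_squares(lambda p:mk(1)([p[0],p[1],p[2]])-0*p[0],[.8,.35,1])
print(r.fun.round(2))
"""
open('fit2.py','w').write(s)
E
python3 fit2.py
```

```text
Traceback (most recent call last):
  File "fit2.py", line 11, in <module>
    psi=th+np.radians(off)
        ^^
NameError: name 'th' is not defined
```

```bash
sed -i 's/^psi=th+/psi=np.radians(D[:,0])+/' fit2.py; python3 fit2.py
```

```text
1 all [0.861 0.386 1.043] psi0 59.7 +- 1.4 rms 0.043
1 late [0.884 0.321 1.053] psi0 60.3 +- 1.8 rms 0.037
2 all [0.383 0.366 1.14  0.19 ] psi0 65.3 +- 4.7 rms 0.111
2 late [0.354 0.398 1.126 0.189] psi0 64.5 +- 5.0 rms 0.108
0.002 0 [0.864 0.379 1.034] 59.2
-0.002 0 [0.857 0.393 1.052] 60.3
0 0.002 [0.88  0.392 1.032] 59.2
0 -0.002 [0.841 0.379 1.054] 60.4
0.2 [0.478 0.396 1.083] 62.0
0.205 [0.527 0.413 1.056] 60.5
0.21 [0.576 0.429 1.032] 59.1
[-0.02  0.01 -0.01 -0.01  0.03 -0.04 -0.02 -0.01 -0.09 -0.02  0.05 -0.02
  0.08  0.05 -0.01  0.02  0.04 -0.   -0.06 -0.04  0.09 -0.07  0.01  0.01
 -0.01  0.01  0.06]
```

Request:
servo_tool:
  increments:
    - [[0,0,0,0],[0,0,0,0],[0,0,0,0],[0,0,0,0],[-0.38,0,-0.93,0],[-0.62,0,-1.9,0],[-0.7,0,-2.91,0],[-0.62,0,-3.91,0],[-0.42,0,-4.77,0],[-0.1,0,-5.61,0]]
  hand: 0.5

```text
time: 31.45
position: [0.5223, -0.0088, 0.1634]
tcp_rot: [0.275, 1.571, 0.402]
contact_force: [-0.1, -0.2, -0.9]
grip_width: 0.501
```

```bash
python3 -c "
from h import *
st();print(autoseam(robot.get_image('scene')))"
```

```text
t 31.45 th -26.3 R 64.1mm y 1.8  F(ex,ey,z) -0.1 -0.1 -0.9  hand->wheel torque 0.029  My 0.010 grip 0.501
[79.7, 87, 80.9, 89]
```

Request:
servo_tool:
  increments:
    - [[0,0,0,0],[0,0,0,0],[0,0,0,0],[0,0,0,0],[0,0,0,0],[0,0,0,0],[0,0,0,0],[0,0,0,0],[0,0,0,0],[0,0,0,0]]
  hand: 0.0

```text
time: 32.5
position: [0.5234, -0.0093, 0.1635]
tcp_rot: [-0.838, 1.57, -0.711]
contact_force: [1.3, -5.1, -3.0]
grip_width: 0.336
```

```bash
python3 -c "
from h import *
st();print(autoseam(robot.get_image('scene')))"
```

```text
t 32.50 th -25.4 R 63.7mm y 1.2  F(ex,ey,z) 0.6 -5.2 -3.0  hand->wheel torque 0.046  My -0.316 grip 0.336
[79.7, 87, 80.9, 89]
```

Run:
```python
import numpy as np
for a,b in((-25,-7),(-7,11),(11,29),(29,43)):
  for a,b in((a,b),(b,a)):
    t=np.radians(np.linspace(a,b,11)[1:]);t0=np.radians(a)
    print(a,b,[[round(float(-6.4*(np.cos(q)-np.cos(t0))),2),0,round(float(6.4*(np.sin(q)-np.sin(t0))),2),0] for q in t])
```

```text
-25 -7 [[-0.08, 0, 0.18, 0], [-0.16, 0, 0.37, 0], [-0.23, 0, 0.56, 0], [-0.29, 0, 0.75, 0], [-0.35, 0, 0.94, 0], [-0.4, 0, 1.13, 0], [-0.45, 0, 1.33, 0], [-0.49, 0, 1.53, 0], [-0.52, 0, 1.73, 0], [-0.55, 0, 1.92, 0]]
-7 -25 [[0.03, 0, -0.2, 0], [0.06, 0, -0.4, 0], [0.1, 0, -0.59, 0], [0.15, 0, -0.79, 0], [0.2, 0, -0.98, 0], [0.26, 0, -1.18, 0], [0.32, 0, -1.37, 0], [0.39, 0, -1.56, 0], [0.47, 0, -1.74, 0], [0.55, 0, -1.92, 0]]
-7 11 [[-0.02, 0, 0.2, 0], [-0.04, 0, 0.4, 0], [-0.05, 0, 0.6, 0], [-0.05, 0, 0.8, 0], [-0.04, 0, 1.0, 0], [-0.03, 0, 1.2, 0], [-0.02, 0, 1.4, 0], [0.01, 0, 1.6, 0], [0.03, 0, 1.8, 0], [0.07, 0, 2.0, 0]]
11 -7 [[-0.04, 0, -0.2, 0], [-0.06, 0, -0.4, 0], [-0.09, 0, -0.6, 0], [-0.1, 0, -0.8, 0], [-0.11, 0, -1.0, 0], [-0.12, 0, -1.2, 0], [-0.12, 0, -1.4, 0], [-0.11, 0, -1.6, 0], [-0.09, 0, -1.8, 0], [-0.07, 0, -2.0, 0]]
11 29 [[0.04, 0, 0.2, 0], [0.09, 0, 0.39, 0], [0.14, 0, 0.59, 0], [0.2, 0, 0.78, 0], [0.27, 0, 0.97, 0], [0.34, 0, 1.16, 0], [0.42, 0, 1.34, 0], [0.5, 0, 1.52, 0], [0.59, 0, 1.7, 0], [0.68, 0, 1.88, 0]]
29 11 [[-0.09, 0, -0.18, 0], [-0.18, 0, -0.36, 0], [-0.27, 0, -0.54, 0], [-0.34, 0, -0.73, 0], [-0.42, 0, -0.91, 0], [-0.48, 0, -1.1, 0], [-0.54, 0, -1.3, 0], [-0.6, 0, -1.49, 0], [-0.64, 0, -1.68, 0], [-0.68, 0, -1.88, 0]]
29 43 [[0.08, 0, 0.14, 0], [0.16, 0, 0.27, 0], [0.24, 0, 0.4, 0], [0.33, 0, 0.53, 0], [0.42, 0, 0.66, 0], [0.51, 0, 0.78, 0], [0.61, 0, 0.91, 0], [0.71, 0, 1.03, 0], [0.81, 0, 1.15, 0], [0.92, 0, 1.26, 0]]
43 29 [[-0.11, 0, -0.12, 0], [-0.21, 0, -0.23, 0], [-0.31, 0, -0.35, 0], [-0.4, 0, -0.48, 0], [-0.5, 0, -0.6, 0], [-0.59, 0, -0.73, 0], [-0.67, 0, -0.86, 0], [-0.76, 0, -0.99, 0], [-0.84, 0, -1.13, 0], [-0.92, 0, -1.26, 0]]
```

Request:
servo_tool:
  increments:
    - [[-0.08,0,0.18,0],[-0.16,0,0.37,0],[-0.23,0,0.56,0],[-0.29,0,0.75,0],[-0.35,0,0.94,0],[-0.4,0,1.13,0],[-0.45,0,1.33,0],[-0.49,0,1.53,0],[-0.52,0,1.73,0],[-0.55,0,1.92,0]]

```text
time: 33.55
position: [0.533, -0.0082, 0.1665]
tcp_rot: [3.099, 1.551, -3.058]
contact_force: [-19.2, -6.5, 7.7]
grip_width: 0.336
```

```bash
python3 -c "
from h import *
st();print(autoseam(robot.get_image('scene'),40,150))"
```

```text
t 33.55 th -16.0 R 62.9mm y 1.1  F(ex,ey,z) -19.9 -4.0 7.7  hand->wheel torque 1.069  My 4.553 grip 0.336
[87.7, 69, 89.5, 89]
```

Request:
servo_tool:
  increments:
    - [[-0.02,0,0.2,0],[-0.04,0,0.4,0],[-0.05,0,0.6,0],[-0.05,0,0.8,0],[-0.04,0,1.0,0],[-0.03,0,1.2,0],[-0.02,0,1.4,0],[0.01,0,1.6,0],[0.03,0,1.8,0],[0.07,0,2.0,0]]

```text
time: 34.6
position: [0.555, -0.0054, 0.167]
tcp_rot: [3.104, 1.556, -3.053]
contact_force: [-17.2, -6.4, 12.5]
grip_width: 0.34
```

```bash
python3 -c "
from h import *
st();print(autoseam(robot.get_image('scene'),40,150))"
```

```text
t 34.60 th 4.5 R 61.2mm y 1.0  F(ex,ey,z) -17.8 -4.2 12.5  hand->wheel torque 1.149  My 4.058 grip 0.340
[115.0, 73, 108.1, 85]
```

Request:
servo_tool:
  increments:
    - [[0.04,0,0.2,0],[0.09,0,0.39,0],[0.14,0,0.59,0],[0.2,0,0.78,0],[0.27,0,0.97,0],[0.34,0,1.16,0],[0.42,0,1.34,0],[0.5,0,1.52,0],[0.59,0,1.7,0],[0.68,0,1.88,0]]

```text
time: 35.65
position: [0.575, -0.003, 0.1609]
tcp_rot: [3.12, 1.559, -3.038]
contact_force: [-14.8, -6.0, 12.6]
grip_width: 0.34
```

```bash
python3 -c "
from h import *
st();print(autoseam(robot.get_image('scene'),40,150))"
```

```text
t 35.65 th 24.4 R 60.2mm y 0.8  F(ex,ey,z) -15.4 -4.1 12.6  hand->wheel torque 1.160  My 3.693 grip 0.340
[115.6, 79, 126.7, 81]
```

Request:
servo_tool:
  increments:
    - [[-0.09,0,-0.18,0],[-0.18,0,-0.36,0],[-0.27,0,-0.54,0],[-0.34,0,-0.73,0],[-0.42,0,-0.91,0],[-0.48,0,-1.1,0],[-0.54,0,-1.3,0],[-0.6,0,-1.49,0],[-0.64,0,-1.68,0],[-0.68,0,-1.88,0]]

```text
time: 36.7
position: [0.562, -0.0046, 0.1668]
tcp_rot: [-1.551, 1.569, -1.424]
contact_force: [6.6, -5.2, -15.6]
grip_width: 0.336
```

```bash
python3 -c "
from h import *
st();print(autoseam(robot.get_image('scene'),40,150))"
```

```text
t 36.70 th 10.7 R 61.8mm y 1.0  F(ex,ey,z) 5.9 -6.0 -15.6  hand->wheel torque -0.537  My -1.617 grip 0.336
[112.4, 81, 112.4, 78]
```

Request:
servo_tool:
  increments:
    - [[-0.04,0,-0.2,0],[-0.06,0,-0.4,0],[-0.09,0,-0.6,0],[-0.1,0,-0.8,0],[-0.11,0,-1.0,0],[-0.12,0,-1.2,0],[-0.12,0,-1.4,0],[-0.11,0,-1.6,0],[-0.09,0,-1.8,0],[-0.07,0,-2.0,0]]

```text
time: 37.75
position: [0.5456, -0.0066, 0.1692]
tcp_rot: [-0.22, 1.563, -0.093]
contact_force: [12.6, -3.7, -12.0]
grip_width: 0.34
```

```bash
python3 -c "
from h import *
st();print(autoseam(robot.get_image('scene'),40,150))"
```

```text
t 37.75 th -4.7 R 63.4mm y 1.1  F(ex,ey,z) 12.0 -5.3 -12.0  hand->wheel torque -0.697  My -2.759 grip 0.340
[116.1, 70, 96.1, 86]
```

Request:
servo_tool:
  increments:
    - [[0.03,0,-0.2,0],[0.06,0,-0.4,0],[0.1,0,-0.59,0],[0.15,0,-0.79,0],[0.2,0,-0.98,0],[0.26,0,-1.18,0],[0.32,0,-1.37,0],[0.39,0,-1.56,0],[0.47,0,-1.74,0],[0.55,0,-1.92,0]]

```text
time: 38.8
position: [0.5301, -0.0085, 0.1666]
tcp_rot: [-0.1, 1.556, 0.027]
contact_force: [11.6, -3.0, 5.3]
grip_width: 0.34
```

```bash
python3 -c "
from h import *
st();print(autoseam(robot.get_image('scene'),40,150))"
```

```text
t 38.80 th -19.1 R 64.1mm y 1.1  F(ex,ey,z) 11.1 -4.4 5.3  hand->wheel torque -0.783  My -2.632 grip 0.340
[80.9, 83, 82.4, 88]
```

```bash
sed -i 's/-1.235,-1)\])/-1.235,-1),(-16,62.9,-19.9,7.7,4.553,1),(4.5,61.2,-17.8,12.5,4.058,1),(24.4,60.2,-15.4,12.6,3.693,1),(10.7,61.8,5.9,-15.6,-1.617,-1),(-4.7,63.4,12,-12,-2.759,-1),(-19.1,64.1,11.1,5.3,-2.632,-1)])/; s/53.6,53\])/53.6,53,105,103.6,102.3,101.7,100.8,101])/' fit2.py; python3 fit2.py
```

```text
1 all [0.864 0.373 1.053] psi0 60.3 +- 1.4 rms 0.043
1 late [0.879 0.339 1.047] psi0 60.0 +- 1.5 rms 0.037
2 all [0.408 0.321 1.149 0.195] psi0 65.8 +- 5.0 rms 0.117
2 late [0.459 0.308 1.106 0.198] psi0 63.4 +- 6.3 rms 0.116
0.002 0 [0.87  0.369 1.043] 59.8
-0.002 0 [0.858 0.377 1.062] 60.9
0 0.002 [0.885 0.38  1.042] 59.7
0 -0.002 [0.843 0.366 1.063] 60.9
0.2 [0.465 0.34  1.112] 63.7
0.205 [0.518 0.358 1.082] 62.0
0.21 [0.57  0.376 1.054] 60.4
[-0.03 -0.   -0.01 -0.01  0.04 -0.04 -0.01 -0.   -0.08 -0.02  0.05 -0.02
  0.08  0.05 -0.01  0.02  0.06  0.01 -0.06 -0.03  0.09 -0.08  0.    0.01
 -0.    0.01  0.07  0.03  0.01 -0.05  0.03 -0.05 -0.06]
```

Request:
servo_tool:
  increments:
    - [[0.12,0,-0.25,0],[0.26,0,-0.49,0],[0.4,0,-0.73,0],[0.56,0,-0.97,0],[0.72,0,-1.19,0],[0.9,0,-1.41,0],[1.08,0,-1.62,0],[1.27,0,-1.82,0],[1.27,0,-1.82,0],[1.27,0,-1.82,0]]

```text
time: 39.85
position: [0.5104, -0.0109, 0.154]
tcp_rot: [-0.072, 1.559, 0.054]
contact_force: [4.8, -3.9, 12.6]
grip_width: 0.336
```

```bash
python3 -c "
from h import *
st();im=robot.get_image('scene');print(autoseam(im,30,130));st();print(autoseam(robot.get_image('scene'),30,130))"
```

```text
t 39.85 th -40.3 R 62.9mm y 1.2  F(ex,ey,z) 4.3 -4.5 12.6  hand->wheel torque -0.721  My -1.280 grip 0.336
[60.4, 118, 60.6, 99]
t 39.90 th -40.3 R 62.9mm y 1.2  F(ex,ey,z) 4.1 -4.4 13.5  hand->wheel torque -0.746  My -1.267 grip 0.336
[60.4, 118, 60.6, 98]
```

Request:
servo_tool:
  increments:
    - [[0,0,0,0],[0,0,0,0],[0,0,0,0],[0,0,0,0],[0,0,0,0],[0,0,0,0],[0,0,0,0],[0,0,0,0],[0,0,0,0],[0,0,0,0]]
  hand: 0.0

```text
time: 40.95
position: [0.5104, -0.0109, 0.154]
tcp_rot: [-0.072, 1.559, 0.055]
contact_force: [5.5, -3.0, 12.5]
grip_width: 0.337
```

```bash
python3 -c "
from h import *
st();im=robot.get_image('scene');print(autoseam(im,30,130));save(im,'final')"
```

```text
t 40.95 th -40.3 R 62.9mm y 1.2  F(ex,ey,z) 5.1 -3.7 12.5  hand->wheel torque -0.752  My -1.309 grip 0.337
[60.4, 118, 60.6, 98]
```

View pics/final.png

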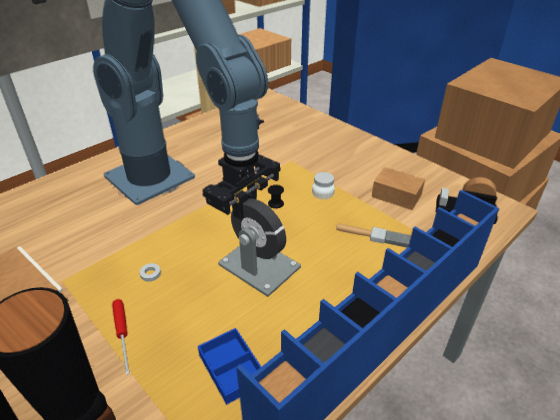

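The picture shows the gripper pinching the rim at about (252,205), the seam at about (278,230), and every bystander where it was. The wheel is still.

```bash
python3 -c "
from h import *
print(robot.finish_job())"
```

```text
the job is handed in; nothing more can be done
None
```

I pinched the wheel at the top of its rim and swung it both ways, with one regrip partway. I compared the turning force with the wheel angle read from the seam. The heavy side is straight down when the seam stands about 60° past the top, toward the stand's +x.

**Fit:** a fit to all the force readings gave 60.3° ± 1.4°, with a weight torque of 0.37 N m, inside the stated range. The second sweep, after the regrip, covered other wheel angles and agreed. A noisier fit that also used the wrist moment gave 63–66° ± 5–6°. That is slightly different but overlaps within its error, and I used 60.5°.

**Last checks:**
- **Position:** the seam read 60.4° and 60.6° by the two methods, unchanged over the last second.
- **Grip:** the fingers were closed on the 30 mm rim (opening 0.337) and stayed closed when I handed in at about 41 s.
- **Residual push:** the arm still leans on the wheel with about 14 N, and the wheel does not move under it.
- **Bystanders:** they look unmoved in the final picture.

The pads slipped about 4–5° on the wheel during the first sweeps, so I took wheel angles from the camera. For the two early sweeps some of those angles are estimates from neighbouring readings.

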